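# Find the hidden catch and spring the van drawer

### The arm

A 6-joint arm with a two-finger parallel gripper is mounted at the origin on the work surface. World frame = base frame: x ahead of the robot, y to its left, z up, the work surface at z = 0. Lengths are in m, angles in rad, forces in N, time in s.
With the tool pointing down it reaches from about 0.275 to 0.75 m from the base axis. Payload 10.2 kg.
Tool frame: the origin (TCP) lies between the finger pads; the fingertips stand 8 mm ahead of it and the grasp point (between the pads) lies 11 mm behind it; z points along the fingers, y is the direction in which the jaws open and shut (so a half turn about z gives the same grasp; the last joint's range is limited). The gripper opens to 85 mm and grips with 20 to 120 N. Pads are 22 mm wide; open, the fingers measure 114 mm over their backs; the gripper's body (76 mm by 85 mm) begins 54 mm behind the grasp point. The pads swing forward as they close: fully open they stand 13 mm farther back than shut.
Start: joints at [0.989, 0.313, 1.498, -0, 1.331, -0.223], TCP at [0.184, 0.492, 0.239] pointing down, gripper open.
Joint ranges: [-2.94, 2.94], [-0.97, 2.17], [0.19, 2.56], [-1.23, 4.37], [0.02, 3.11], [-2.88, 2.88]. Speed limits (rad/s): [2.39, 2.39, 3.01, 3.14, 3.14, 3.14].

### API

Orientations are given as a rotation vector (axis times angle).
In Python, from workcell import monitor, capture, calibration, arm gives the robot as it stands.
- The arm moves only by the tool carry_out, never from a script. Its argument "deltas" is a list of rows, each a list of 3 entries, a list of its own where there are three numbers: the closure in counts, from 0 (fully open) to 255 (shut), then the shift along the world's x, y, z in m, then the turn about the world's z in degrees. In form: [[grip, [x, y, z], roll], ...]. A call has 1 to 20 rows; each row shifts and turns the commanded pose from where the row before left it; what a row does not reach is not made up. A row lasts 1/12 s, in which the tool goes at most 41.7 mm and 7.16 degrees, less where a joint would pass 70% of its speed; a pose out of reach is approached as far as the arm can. A call with a gripper value outside its range is refused whole. The fingers move at their own pace and stop on an object; "force" is the grip in N (left out, the last holds). Time passes only in rows, so rows that do not move let the fingers close. It gives the time, the measured TCP pose, the force and the opening at its end, in the units of the state.
- monitor.state(): the state, without advancing time (a new reading comes with each control period).
- capture(name): name is "scene" or "side" or "wrist"; returns the picture (384x512x3 uint8, red, green, blue); there is no depth.
- calibration(name): a dict with "K" (3x3 intrinsics, pixels), "D" ([k1, k2, p1, p2, k3] as OpenCV has them; the pictures are not rectified), "R" (3x3) and "t" (3): a world point X has camera coordinates R X + t. Camera axes: x right, y down, z forward; pixel columns grow to the right and rows downward; lengths in m; the calibration is good to about 2 mm. A picture is of the moment at which its call begins: read the wrist's pose just before it. calibration takes no time and is no camera call; for the wrist camera it gives the pose at the moment of the call.
- arm.job_done(): hands the job in, once; it reports no verdict.
The state is a dict: "t": time; "joints": joint angles; "dq": joint speeds; "joint_efforts": joint torques, N m; "position": TCP position; "tcp_rot": TCP orientation; "contact_force": force on the tool from outside, world axes, zero at the start; "wrist_torque": the same for the moment, N m; "gripper_width": opening from 0.0 (shut) to 1.0 (fully open).
Only numpy, scipy, OpenCV 4.12 (cv2) and the standard library are available. Lean on these libraries where they do the work, as an engineer would, in place of code of your own. Each camera call takes 0.05 s, during which the arm holds its last target. There are 200 camera calls.

### The job

The upper drawer of the drawer unit is held shut by a hidden catch, and its unmarked push pad is let into the grey strip along the front of the unit's top, at a different spot on every unit. Feel along the strip with the fingertips for the pad that sits a little lower and gives, press it right down so that the drawer springs open, and take the hand clear so that the pad comes back up. Do not touch the drawer itself, and leave everything lying around where it is.

Things in the scene. Friction and masses are not known exactly. Their poses are not given: they have to be found in the camera images.
- unit: fixed drawer unit of a service van: black frame, flat black top, two grey drawers one above the other; 320 deep (x) x 500 wide (y), top 180 above the bench (a 14 lip along its back edge). Origin at the centre of its underside; x axis from the drawer fronts (at x = -160) to the back, y along its width, z up
- strip_mid (a point): middle of the surface of the light grey rigid strip, 70 (x) x 210 (y), sunk 2 into the unit's top near its front edge; in the unit's frame this point is at x = -105, y = 0, z = 178. Its axes are those of the unit (y along the strip)
- release (a joint): push pad of the hidden catch, 50 (x) x 48 (y), grey, 3 below the strip, on its centre line; its centre is anywhere within 65 either way of the strip's middle along y, not reported. Value: m pressed in, 0 at rest, 0.007 right down (10 mm below the strip); spring 2 N at rest, about 6 N right down; the catch lets go at about 0.006
- drawer: the upper drawer, 452 wide, front 72 high, with a cup handle that must not be used. Origin at the bottom centre of its front face, 92 above the bench; shut it lies at x = -160 in the unit's frame. Once the catch lets go, its spring drives it out 65 (towards -x of the unit) in about half a second, underneath the strip and so under the hand
- tape_roll: roll of yellow insulating tape, 68 across and 19 high, lying flat on the unit's top behind the strip; origin at its underside
- tape_measure: yellow and black pocket tape measure, about 34 x 76 x 64, standing on the unit's top behind the strip; origin at its underside
- screwdriver: red-handled screwdriver, 190 long, lying on the unit's top behind the strip; origin at its underside
- battery_pack: black cordless-tool battery with a green band, 118 x 76 x 63, on the bench beside the unit; origin at its underside
- spray_can: blue spray can with a white cap, 58 across and about 190 high, standing on the bench beside the unit; origin at its underside
- meter: yellow multimeter, 165 x 82 x 46, lying on the bench beside the unit; origin at its underside

How it is judged:
On the way:
1. the hidden push pad is pressed down with the fingertips (5 mm or more) (value of joint release above 0.005 m and contact force between the fingers and push_pad above 1 N), for 0.02 s.
At the end, for the whole second after the job is handed in: the drawer stands at least 50 mm out of the unit and at rest, the push pad is back up (within 1.5 mm), and every other thing is within 30 mm of where it was (x of drawer in the frame of unit below -0.21 m and linear speed of drawer below 0.01 m/s and value of joint release below 0.0015 m and distance of each of tape_roll, tape_measure, screwdriver, battery_pack, spray_can, meter from where it was at the start of the episode below 0.03 m); the robot touches nothing.
It fails at once if the robot touches the drawer (more than 1 N) (contact force between any of the arm, the fingers and drawer above 1 N).
It fails at once if a thing lying around is lifted or pushed away (more than 30 mm) (distance of any of tape_roll, tape_measure, screwdriver, battery_pack, spray_can, meter from where it was at the start of the episode above 0.03 m).
It also fails if it takes over 48 s, if anything falls off the work surface, if the arm or the gripper's body presses on something with over 40 N, if the wrist force passes 120 N, or if a joint passes its speed limit or range.

## Working session

There is one attempt and no reset: what is moved stays moved. The work goes in short steps, Python scripts to look and compute and a tool call to move; the robot and the scene stay as the last step left them, time stands still between calls to the robot, and variables do not carry over. Pictures are saved under pics/ and viewed, about 8 in all and at most 12, crops included, and the job is handed in when it is done.

Besides the shell and the picture viewer there is one more tool, called after ">>>" as name([rows], argument=value, ...), one row to a line, values as JSON. carry_out: Moves the arm, as the interface text tells. Its arguments: {"type":"object","properties":{"deltas":{"type":"array","items":{"type":"array"}},"force":{"type":"number"}},"required":["deltas"]}

```bash
mkdir -p pics; python3 - <<'E'
from workcell import monitor,capture,calibration
import cv2,numpy as np
s=monitor.state();print(s)
ims=[]
for n in("scene","side"):
    im=capture(n);cv2.imwrite(f"pics/{n}0.png",im[:,:,::-1]);c=calibration(n);print(n,{k:np.round(c[k],4).tolist() for k in c})
im=capture("wrist");cv2.imwrite("pics/wrist0.png",im[:,:,::-1])
E
```

```text
{'t': 0.0, 'joints': array([ 9.88628531e-01,  3.13456984e-01,  1.49844891e+00, -1.32453964e-06,
        1.33099253e+00, -2.23393373e-01]), 'dq': array([-0.00087791,  0.00025826,  0.00028973,  0.00069195, -0.00044722,
        0.00060325]), 'joint_efforts': array([ 2.91656812e-03, -4.12254667e+01, -2.59753346e+01, -3.26538532e-05,
        4.13367437e-03,  1.32268400e-05]), 'position': array([0.18420954, 0.49135544, 0.23872704]), 'tcp_rot': array([-5.60452155e-01, -3.09067727e+00,  1.88744832e-03]), 'contact_force': array([-0.03737454, -0.80766872,  0.4702526 ]), 'wrist_torque': array([ 0.0259162 , -0.01651533, -0.0025191 ]), 'gripper_width': 0.9993047560245422}
scene {'K': [[381.2931, 0.0, 248.4733], [0.0, 381.2931, 193.2505], [0.0, 0.0, 1.0]], 'D': [0.0364, 0.0, 0.0, 0.0, 0.0], 'R': [[-0.1199, 0.9925, -0.0242], [0.5556, 0.0469, -0.8301], [-0.8228, -0.113, -0.5571]], 't': [0.0613, -0.2084, 1.6996]}
side {'K': [[483.3403, 0.0, 249.0156], [0.0, 483.3403, 198.1603], [0.0, 0.0, 1.0]], 'D': [-0.1456, 0.0, 0.0, 0.0, 0.0], 'R': [[0.5404, -0.8414, -0.0105], [-0.5077, -0.316, -0.8015], [0.671, 0.4384, -0.5979]], 't': [-0.302, 0.4207, 1.1555]}
```

View pics/scene0.png

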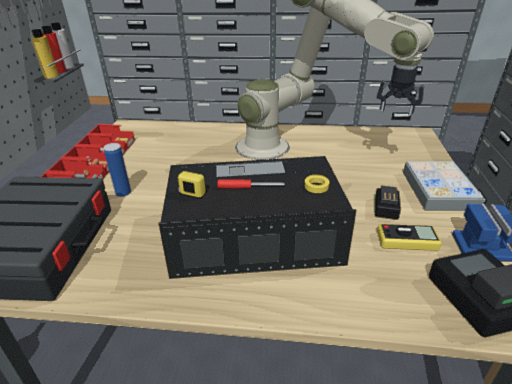

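View pics/side0.png

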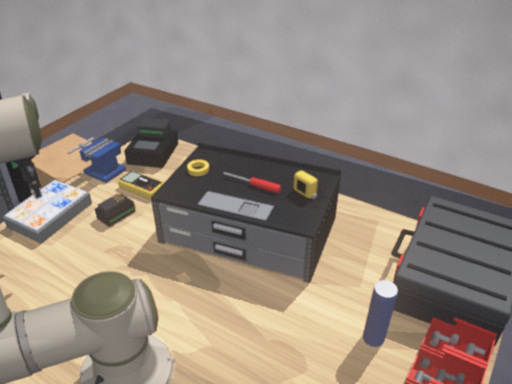

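```bash
cat >h.py <<'E'
import cv2,numpy as np
from workcell import calibration
def ray(name,px,z):
    c=calibration(name);K,D,R,t=[np.array(c[k],float) for k in("K","D","R","t")]
    u=cv2.undistortPoints(np.array(px,float).reshape(-1,1,2),K,D).reshape(-1,2)
    d=np.c_[u,np.ones(len(u))]@R; o=-R.T@t
    return o+d*((z-o[2])/d[:,2])[:,None]
E
python3 - <<'E'
import cv2,numpy as np
from h import ray
for n,(x0,y0,x1,y1) in {"side":(190,180,285,230),"scene":(205,155,300,182)}.items():
    im=cv2.imread(f"pics/{n}0.png");g=im.min(2).astype(int);sat=np.ptp(im.astype(int),axis=2)
    m=np.zeros(g.shape,np.uint8);m[y0:y1,x0:x1]=((g>75)&(sat<40))[y0:y1,x0:x1]*255
    m=cv2.morphologyEx(m,cv2.MORPH_CLOSE,np.ones((7,7)))
    c=max(cv2.findContours(m,0,2)[0],key=cv2.contourArea)
    w=ray(n,c.reshape(-1,2),.178)
    r=cv2.minAreaRect((w[:,:2]*1000).astype(np.float32));print(n,cv2.contourArea(c),r,cv2.boxPoints(r).round())
a=cv2.resize(cv2.imread("pics/side0.png")[180:230,190:285],None,fx=8,fy=8,interpolation=2)
b=cv2.resize(cv2.imread("pics/scene0.png")[155:182,205:300],None,fx=7,fy=7,interpolation=2)
o=np.zeros((590,760,3),np.uint8);o[:400]=a;o[400:589,:665]=b;cv2.imwrite("pics/z.png",o)
E
```

```text
side 2386.0 ((484.32958984375, 8.88836669921875), (180.7984619140625, 236.89608764648438), 32.06728744506836) [[ 345.   61.]
 [ 471. -139.]
 [ 624.  -43.]
 [ 498.  157.]]
scene 1094.5 ((473.2148742675781, 10.542465209960938), (130.01490783691406, 246.01878356933594), 11.35158634185791) [[ 385.  118.]
 [ 434. -123.]
 [ 561.  -97.]
 [ 513.  144.]]
```

View pics/z.png

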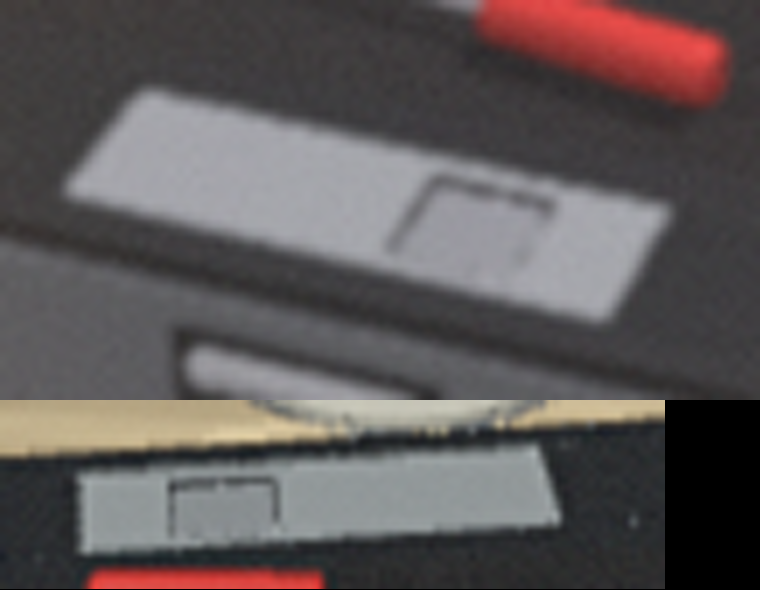

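The zoom shows the strip's four corners in both views, with a sunken pad at about zoom (470,228) in the side view and (224,508) in the scene view. I'll cast these to z=0.178.

```bash
python3 - <<'E'
import numpy as np
from h import ray
S=np.array([(65,190),(145,90),(672,207),(608,322)],float)   # FL,BL,BR,FR (seen from robot)
P=np.array([(390,250),(435,178),(553,200),(520,280)],float)
C=np.array([(540,47),(560,122),(80,152),(80,75)],float)
Q=np.array([(280,80),(168,80)],float)
f=lambda a,k,o:(a+.5)/k-.5+np.array(o)
for n,s,k,o,p in(("side",S,8,(190,180),P),("scene",C,7,(205,155),Q)):
    w=ray(n,f(s,k,o),.178)[:,:2];yl=(w[0]+w[1])/2-(w[2]+w[3])/2
    print(n,w.round(3).tolist(),"mid",w.mean(0).round(4),"len",np.linalg.norm(yl),"wid",np.linalg.norm(w[1]-w[0]),"yaw",np.degrees(np.arctan2(-yl[0],yl[1])))
    q=ray(n,f(p,k,o),.176)[:,:2]; print("pad",q.round(4).tolist(),q.mean(0).round(4),"along y",(q-w.mean(0))@yl/np.linalg.norm(yl))
E
```

```text
side [[0.452, 0.106], [0.517, 0.118], [0.56, -0.085], [0.492, -0.1]] mid [0.5053 0.0099] len 0.20891240241257733 wid 0.06633032269896952 yaw 11.317303632234992
pad [[0.4876, -0.0119], [0.5314, -0.0023], [0.5429, -0.0456], [0.4976, -0.0601]] [ 0.5149 -0.03  ] along y [-0.01788049 -0.01707021 -0.06182045 -0.06712625]
scene [[0.448, 0.104], [0.514, 0.116], [0.556, -0.089], [0.49, -0.102]] mid [0.5022 0.0071] len 0.2095063348117713 wid 0.06731343865835773 yaw 11.499864717856987
pad [[0.484, -0.0114], [0.4879, -0.062]] [ 0.486  -0.0367] along y [-0.01454236 -0.06488642]
```

>>> carry_out([
  [255, [0.016, -0.026, 0.002], 1.6],
  [255, [0.016, -0.026, 0.002], 1.6],
  [255, [0.016, -0.026, 0.002], 1.6],
  [255, [0.016, -0.026, 0.002], 1.6],
  [255, [0.016, -0.026, 0.002], 1.6],
  [255, [0.016, -0.026, 0.002], 1.6],
  [255, [0.016, -0.026, 0.002], 1.6],
  [255, [0.016, -0.026, 0.002], 1.6],
  [255, [0.016, -0.026, 0.002], 1.6],
  [255, [0.016, -0.026, 0.002], 1.6],
  [255, [0.016, -0.026, 0], 1.6],
  [255, [0.016, -0.026, 0], 1.6],
  [255, [0.016, -0.026, 0], 1.6],
  [255, [0.016, -0.026, 0], 1.6],
  [255, [0.016, -0.026, 0], 1.6],
  [255, [0.016, -0.026, 0], 1.6],
  [255, [0.016, -0.026, 0], 1.6],
  [255, [0.016, -0.026, 0], 1.6],
  [255, [0.016, -0.026, 0], 1.6],
  [255, [0.016, -0.026, 0], 1.6],
])

```text
t: 1.82
position: [0.5048, -0.0299, 0.2591]
tcp_rot: [0.315, -3.125, -0.0]
contact_force: [0.4, 0.8, -0.3]
gripper_width: 0.001
```

```bash
python3 - <<'E'
from workcell import monitor,capture
import cv2,numpy as np
s=monitor.state();print({k:np.round(s[k],4) for k in("t","position","tcp_rot","joints","contact_force","gripper_width")})
a=capture("wrist");b=capture("side")
o=np.zeros((600,800,3),np.uint8);o[:300,:400]=cv2.resize(a,(400,300));o[300:,:]=cv2.resize(b[150:270,120:440],(800,300));cv2.imwrite("pics/w1.png",o[:,:,::-1])
cv2.imwrite("pics/w1raw.png",a[:,:,::-1])
E
```

```text
{'t': np.float64(1.8167), 'position': array([ 0.5048, -0.0299,  0.2591]), 'tcp_rot': array([ 3.1490e-01, -3.1253e+00, -3.0000e-04]), 'joints': array([-0.2912,  0.2561,  1.5208,  0.    ,  1.3652, -2.0628]), 'contact_force': array([ 0.4084,  0.8494, -0.2543]), 'gripper_width': np.float64(0.0008)}
```

View pics/w1.png

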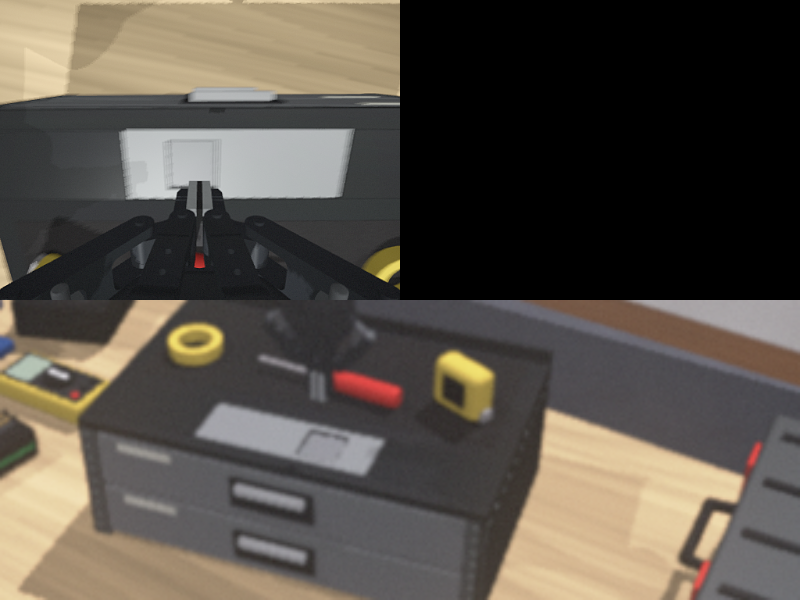

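The wrist view shows the strip with the pad at about (192,164), just left of the fingertips (199,185). The side view shows the fingers above and behind the strip. The tape measure is well clear. Next I'll cast the wrist pixels.

```bash
python3 - <<'E'
import numpy as np
from h import ray
w=ray("wrist",np.array([(120,129),(353,129),(343,198),(128,198)])*1.28,.178)[:,:2]
p=ray("wrist",np.array([(168,142),(218,141),(217,188),(170,188)])*1.28,.175)[:,:2]
u=np.radians(11.4);ex=np.array([np.cos(u),np.sin(u)]);ey=np.array([-ex[1],ex[0]])
m=w.mean(0);print(w.round(3).tolist(),m,p.round(3).tolist(),p.mean(0),(p-m)@ey,(p-m)@ex)
t=ray("side",np.array([(120+465/2.5,150+115/2.5)]),.18)[:,:2];print("measure",t,(t-m)@ex,(t-m)@ey)
E
```

```text
[[0.493, -0.107], [0.452, 0.101], [0.52, 0.118], [0.562, -0.092]] [0.50659562 0.00475485] [[0.498, -0.063], [0.488, -0.017], [0.535, -0.008], [0.544, -0.053]] [ 0.51610726 -0.03514751] [-0.06437844 -0.01768103 -0.01765355 -0.0642677 ] [-0.02200896 -0.02289472  0.02536348  0.02528818]
measure [[ 0.64723389 -0.14474756]] [0.1083134] [-0.17435109]
```

>>> carry_out([
  [255, [0.003, -0.002, -0.01], 0],
  [255, [0.003, -0.002, -0.016], 0],
  [255, [0, 0, -0.016], 0],
  [255, [0, 0, -0.014], 0],
  [255, [0, 0, -0.008], 0],
  [255, [0, 0, -0.004], 0],
  [255, [0, 0, -0.002], 0],
  [255, [0, 0, 0], 0],
  [255, [0, 0, 0], 0],
])

```text
t: 2.67
position: [0.5106, -0.0323, 0.1899]
tcp_rot: [-0.313, 3.125, -0.001]
contact_force: [-0.3, 0.4, -0.8]
gripper_width: 0.004
```

>>> carry_out([
  [255, [0, 0, -0.002], 0],
  [255, [0, 0, -0.002], 0],
  [255, [0, 0, -0.002], 0],
  [255, [0, 0, 0], 0],
])

```text
t: 3.0
position: [0.5104, -0.0325, 0.1831]
tcp_rot: [-0.313, 3.126, -0.0]
contact_force: [-0.1, -0.0, -1.0]
gripper_width: 0.0
```

>>> carry_out([
  [255, [0, 0, -0.001], 0],
  [255, [0, 0, -0.001], 0],
  [255, [0, 0, -0.001], 0],
  [255, [0, 0, 0], 0],
])

```text
t: 3.33
position: [0.5104, -0.0325, 0.1808]
tcp_rot: [-0.313, 3.125, -0.0]
contact_force: [-2.5, 0.1, 5.1]
gripper_width: -0.0
```

>>> carry_out([
  [255, [0, 0, -0.001], 0],
  [255, [0, 0, -0.001], 0],
  [255, [0, 0, -0.001], 0],
  [255, [0, 0, 0], 0],
])

```text
t: 3.67
position: [0.5104, -0.0325, 0.1776]
tcp_rot: [-0.313, 3.125, -0.0]
contact_force: [0.9, -1.0, 1.9]
gripper_width: -0.0
```

It gives, so this is the pad. Now press it right down.

>>> carry_out([
  [255, [0, 0, -0.001], 0],
  [255, [0, 0, -0.001], 0],
  [255, [0, 0, -0.001], 0],
  [255, [0, 0, 0], 0],
])

```text
t: 4.0
position: [0.5105, -0.0325, 0.1759]
tcp_rot: [-0.313, 3.125, -0.001]
contact_force: [-5.7, 1.0, 17.1]
gripper_width: 0.001
```

>>> carry_out([
  [255, [0, 0, 0], 0],
  [255, [0, 0, 0], 0],
  [255, [0, 0, 0.005], 0],
  [255, [0, 0, 0.012], 0],
  [255, [0, 0, 0.02], 0],
  [255, [0, 0, 0.02], 0],
  [255, [0, 0, 0.02], 0],
  [255, [0, 0, 0.02], 0],
  [255, [0, 0, 0.01], 0],
  [255, [0, 0, 0], 0],
  [255, [0, 0, 0], 0],
  [255, [0, 0, 0], 0],
])

```text
t: 5.0
position: [0.51, -0.0323, 0.2798]
tcp_rot: [0.313, -3.124, -0.001]
contact_force: [-0.2, -0.7, 0.0]
gripper_width: -0.003
```

```bash
python3 - <<'E'
from workcell import monitor,capture
import cv2,numpy as np
s=monitor.state();print({k:np.round(s[k],4) for k in("t","position","contact_force")})
a=capture("wrist");b=capture("side")
o=np.zeros((600,800,3),np.uint8);o[:300,:400]=cv2.resize(a,(400,300));o[300:,:]=cv2.resize(b[150:270,120:440],(800,300));cv2.imwrite("pics/w2.png",o[:,:,::-1])
E
```

```text
{'t': np.float64(5.0), 'position': array([ 0.51  , -0.0323,  0.2798]), 'contact_force': array([-0.2457, -0.7356,  0.0381])}
```

View pics/w2.png

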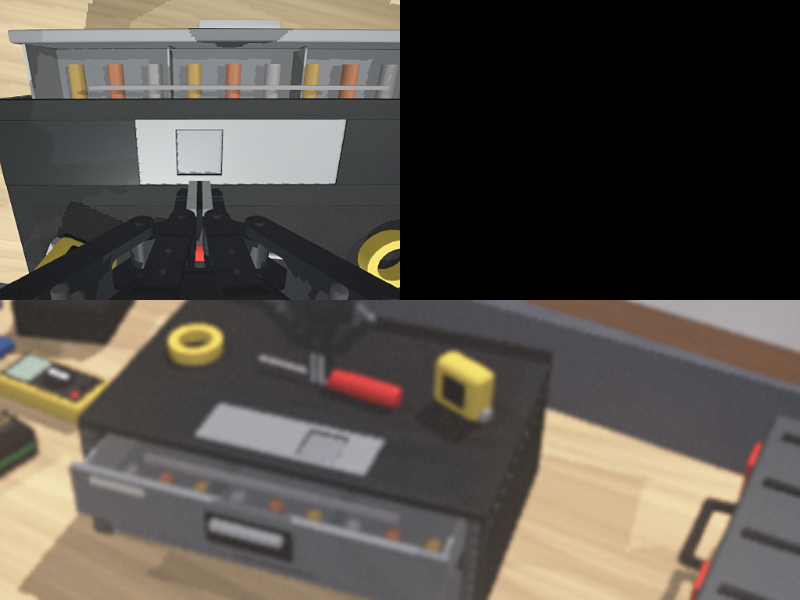

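The drawer is out. In the wrist view its front is well ahead of the unit. The pad at (199,152) looks level and back up, and the loose things have not moved. I'll let it settle, measure how far the drawer is out, then hand in.

>>> carry_out([
  [255, [0, 0, 0.01], 0],
  [255, [0, 0, 0], 0],
  [255, [0, 0, 0], 0],
  [255, [0, 0, 0], 0],
  [255, [0, 0, 0], 0],
  [255, [0, 0, 0], 0],
])

```text
t: 5.6
position: [0.5103, -0.0324, 0.2911]
tcp_rot: [0.313, -3.126, -0.0]
contact_force: [0.3, 0.0, -0.5]
gripper_width: 0.006
```

```bash
python3 - <<'E'
import numpy as np,cv2
from h import ray
from workcell import arm,capture,monitor
p=ray("side",np.array([(120+72/2.5,150+166/2.5)]),.164)[:,:2]
u=np.radians(11.4);print("front x in unit",(p-[.505,.008])@[np.cos(u),np.sin(u)]-.105)
a,b=cv2.imread("pics/side0.png"),capture("side")[:,:,::-1]
d=cv2.absdiff(a,b).max(2);print("changed px tape_roll,measure,meter,battery,can:",[(d[y0:y1,x0:x1]>40).sum() for x0,y0,x1,y1 in((185,155,213,178),(290,168,320,200),(117,170,162,197),(95,192,136,226),(360,278,400,348))])
print(monitor.state()["contact_force"]);arm.job_done()
E
```

```text
front x in unit [-0.22636119]
changed px tape_roll,measure,meter,battery,can: [np.int64(0), np.int64(0), np.int64(0), np.int64(0), np.int64(0)]
[-0.14751276 -0.63956092 -0.48623545]
the job is handed in; nothing more can be done
```

The drawer sprang open after one press on the hidden pad, and I handed the job in at about 5.7 s of robot time with the hand clear.

- **Finding the pad:** I did not feel along the whole strip. The pad's outline showed in the camera pictures, about 40 mm to the −y side of the strip's middle. I went straight there and confirmed it by touch: no contact at strip height, then a light force while it gave way.
- **Pressing it:** With the fingers shut I pressed until the pad hit its stop, reading about 17 N. I then lifted the hand to about 0.11 m above the strip.
- **Drawer:** Its front measured at x ≈ −0.226 in the unit's frame, about 66 mm out. I did not measure its speed, only let it settle for about a second after the lift.
- **Pad back up:** I judged this only by eye, in the wrist picture. The wrist force read about zero.
- **Loose things:** The side view showed no changed pixels for the tape roll, tape measure, meter, battery pack or spray can. The screwdriver, partly behind the gripper in that view, looked unmoved by eye.

No check failed. The only disagreement was between camera views, which differed by about 4–6 mm on the position of the strip's middle and of the pad.

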